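# Sweep the rusks into the crumb drawer

### The job

First pull the drawer of the crumb box right out by one of its red tabs. Then draw the bench scraper out of its upright sleeve and, touching the rusks only with the scraper, sweep every rusk off the table well into the open drawer. Finally slide the scraper back down into its sleeve until it stands on the bottom, and push the drawer fully shut. Leave the brown onion, the jam jar and the candle where they are.

Things in the scene. Friction and masses are not known exactly. Their poses are not given: they have to be found in the camera images.
- scraper_grip (a point): bench scraper, 0.2 kg, 126 mm high: steel blade 120 mm wide, 4 mm thick; dark wooden bar handle along its top, 124 mm long, 26 mm thick, 36 mm high. This point: centre of the handle, 108 mm above the blade's lower edge; blade width and handle run along x, the blade's faces look along y, z points from lower edge to handle. Looks the same after half a turn about z. Starts upright in its sleeve
- sleeve: pale wooden upright case of the scraper, with a flared brass mouth at its top, fixed to the table; 154 x 60 mm at the foot, 75 mm high; origin at the centre of its underside, z up
- sleeve_mouth (a point): centre of the sleeve's mouth, 75 mm above the table, z up. The slot is 126 mm long along x and 8 mm wide along y (flaring to about 20 mm wide and 138 mm long over the top 14 mm). Its floor lies 5 mm above the table: with the blade standing on it, the centre of the scraper's handle is 38 mm above this point
- crumb_box: crumb box, pale wood with a brown roof, fixed to the table: 270 mm wide (y), 245 mm deep (x), 68 mm high, roof 6 mm thick. Origin at the foot of its front face's centre; x points into the box. Its drawer is an aluminium tray, open in front like a dustpan, that slides into the box under the roof
- crumb_drawer (a joint): how far the drawer of the crumb box stands out, in m: 0 is fully shut, 0.13 fully out. Slides with about 8 N of friction and stays where it is left
- drawer_mouth (a point): centre of the front edge of the drawer's floor, moving with it. x points into the drawer (the way it shuts), y across it, z up. The floor is 240 mm long (x), 240 mm wide between side walls 36 mm high, and lies 5 mm above the table; a thin ramp 25 mm long leads up to it from the table. The roof begins 12 mm plus the drawer's opening ahead of this point
- tab_left (a point): centre (half-way up, 32 mm above the table) of the red upright tab at the front end of the drawer's side wall on the drawer's +y side, by which it is pulled out or pushed shut; tab 16 mm thick (x), 28 mm wide (y), 63 mm high, fixed to the drawer, 20 mm in front of drawer_mouth, with room for a finger on all sides. Axes as drawer_mouth
- tab_right (a point): the same for the like red tab on the drawer's -y side
- rusk0_c (a point): a hard brown-crusted rusk lying flat, 62 mm long (x), 42 mm wide (y), 28 mm high, 40 g; this point is its centre. May be absent
- rusk1_c (a point): a hard brown-crusted rusk lying flat, 70 mm long (x), 42 mm wide (y), 28 mm high, 40 g; this point is its centre. May be absent
- rusk2_c (a point): a hard brown-crusted rusk lying flat, 66 mm long (x), 42 mm wide (y), 28 mm high, 40 g; this point is its centre. May be absent
- rusk3_c (a point): a hard brown-crusted rusk lying flat, 72 mm long (x), 42 mm wide (y), 28 mm high, 40 g; this point is its centre. May be absent
- rusk4_c (a point): a hard brown-crusted rusk lying flat, 64 mm long (x), 42 mm wide (y), 28 mm high, 40 g; this point is its centre. May be absent
- rusk5_c (a point): a hard brown-crusted rusk lying flat, 68 mm long (x), 42 mm wide (y), 28 mm high, 40 g; this point is its centre. May be absent
- onion: a brown onion, 78 mm across, 85 mm high, bystander nearer the robot than the rusks; origin at its foot
- jam_jar: a jar of red jam with a white lid, 66 mm across, 90 mm high, bystander beyond the rusks; origin at its foot
- candle: a pale yellow pillar candle, 61 mm across, 131 mm high, bystander beyond the sleeve; origin at its foot
Mind the look-alikes: they are no part of the job. There is more than one size of the part that bears scraper_grip; the job needs the larger.

How it is judged:
By the outcome, as a careful person would: the job done as asked, in the order asked, and still so for the second after the job is handed in, with the robot touching nothing.
Of rusk0, rusk1, rusk2, rusk3, rusk4, rusk5 only 4 to 6 are there at a start; the rules pass over those that are not, and their reading is None.
At some moment in a run one of rusk0, rusk1, rusk2, rusk3, rusk4, rusk5 may be knocked a few centimetres aside while the robot is not near it.
It also fails if it takes over 192 s, if anything falls off the work surface, if the arm or the gripper's body presses on something with over 40 N, if the wrist force passes 120 N, or if a joint passes its speed limit or range.

### The arm

A 6-joint arm with a two-finger parallel gripper is mounted at the origin on a cart in front of the work surface, level with it; the furniture and walls round the work are solid. World frame = base frame: x ahead of the robot, y to its left, z up, the work surface at z = 0. Lengths are in m, angles in rad, forces in N, time in s.
With the tool pointing down it reaches from about 0.375 to 0.825 m from the base axis. Payload 5.5 kg.
Tool frame: the origin (TCP) lies at the centre of the arm's flange, where the gripper is bolted on; the fingertips stand 173 mm ahead of it and the grasp point (between the pads) lies 155 mm ahead of it; z points along the fingers, y is the line along which they close (so a half turn about z gives the same grasp; the last joint's range is limited). The gripper opens to 85 mm and grips with 20 to 120 N. Pads are 22 mm wide; open, the fingers measure 114 mm over their backs; the gripper's body (76 mm by 85 mm) begins 54 mm behind the grasp point. The pads swing forward as they close: fully open they stand 13 mm farther back than shut.
Start: joints at [-1.227, 0.314, -0.047, 1.21, 0, 1.571], TCP at [0.202, -0.565, 0.405] pointing down, gripper open.
Joint ranges: [-2.67, 2.67], [-0.69, 1.73], [-1.03, 1.25], [-2.08, 2.16], [-1.42, 1.45], [-3.14, 3.14]. Speed limits (rad/s): [2.39, 2.39, 3.01, 3.14, 3.14, 3.14].

### API

Orientations are given as a rotation vector (axis times angle).
In Python, from rig import robot gives the robot as it stands. The module is installed in compiled form; this text tells all that it offers.
- The arm moves only by the tool arm_command, never from a script. Its argument "rows" is text: rows parted by semicolons, each of 7 numbers parted by spaces: the turn, a rotation vector about the world's x, y, z in degrees, then the shift along the world's x, y, z in mm, then the finger opening in mm, from 0 to 85.4. A call has 1 to 5 rows; each row is the pose to reach, as a shift and turn from the pose commanded when the call began; what a row does not reach only later rows make up. A row lasts 1/10 s, in which the tool goes at most 50 mm and 8.59 degrees, less where a joint would pass 70% of its speed; a pose out of reach is approached as far as the arm can. A call with a gripper value outside its range is refused whole. The fingers move at their own pace and stop on an object; "force" is the grip in N (left out, the last holds). Time passes only in rows, so rows that repeat a pose let the fingers close. It gives the time, the measured TCP pose, the force, the opening and the grip force at its end, in the units of the state.
- robot.observe(): the state, without advancing time (a new reading comes with each control period).
- robot.snapshot(name): name is "scene" or "top" or "wrist"; returns a dict with "img" (384x512x3 uint8, red, green, blue), "camera_matrix" (3x3 intrinsics, pixels), "R" (3x3) and "t" (3): a world point X has camera coordinates R X + t; the wrist camera has in their place "tool_from_camera" (4x4, takes a point from camera to tool coordinates, whose origin is the TCP and whose axes are the flange's). Camera axes: x right, y down, z forward; pixel columns grow to the right and rows downward; lengths in m; the calibration is good to about 2 mm. A picture is of the moment at which its call begins: read the wrist's pose just before it. There is no depth.
- robot.hand_in(): hands the job in; it is judged then, once.
The state is a dict: "clock": time; "joint_positions": joint angles; "joint_vel": joint speeds; "joint_torque": joint torques, N m; "tool_pos": TCP position; "tcp_rot": TCP orientation; "wrist_force": force on the tool from outside, world axes, zero at the start; "ft_torque": the same for the moment, N m; "opening": finger opening in m; "finger_force": force on a finger pad.
Only numpy, scipy, OpenCV 4.12 (cv2) and the standard library are available. Lean on these libraries where they do the work, as an engineer would, in place of code of your own. Each camera call takes 0.05 s, during which the arm holds its last target. There are 200 camera calls.

## Working session

There is one attempt and no reset: what is moved stays moved. The work goes in short steps, Python scripts to look and compute and a tool call to move; the robot and the scene stay as the last step left them, time stands still between calls to the robot, and variables do not carry over. Pictures are saved under pics/ and viewed, at most 16 in all, crops included, and the job is handed in when it is done.

Besides the shell and the picture viewer there is one more tool, called after "Emit:" as a command line: name --argument value ..., lists and objects as JSON in quotes. arm_command: Moves the arm, as the interface text tells. Its arguments: {"type":"object","properties":{"rows":{"type":"string"},"force":{"type":"number"}},"required":["rows"]}

```bash
mkdir -p pics
python3 - <<'E'
from rig import robot
import cv2,pickle
s=robot.observe();print(s)
d={}
for n in("scene","top"):
    d[n]=robot.snapshot(n);cv2.imwrite(f"pics/{n}0.png",d[n]["img"][:,:,::-1]);print(n,d[n]["camera_matrix"],d[n]["R"],d[n]["t"])
pickle.dump(d,open("d0.pkl","wb"))
E
```

```text
{'clock': 0.0, 'joint_positions': array([-1.22700972e+00,  3.14242503e-01, -4.80616671e-02,  1.21019531e+00,
       -1.92473245e-05,  1.57083240e+00]), 'joint_vel': array([-0.0017774 ,  0.00100966,  0.00011962, -0.00050054,  0.00028365,
        0.00028698]), 'joint_torque': array([-4.92760137e-04, -5.39584780e+01,  3.39754879e+01,  1.90463313e-02,
       -9.31892737e-05, -9.86733170e-06]), 'tool_pos': array([ 0.20213773, -0.56463473,  0.40383206]), 'tcp_rot': array([-3.09365359e+00, -5.37021068e-01,  4.87181149e-04]), 'wrist_force': array([0.0264721 , 0.00903809, 0.34776721]), 'ft_torque': array([-0.01118598,  0.00859938, -0.00820124]), 'finger_force': 0.0, 'opening': 0.08547840984291748}
scene [[393.29288116   0.         261.41076398]
 [  0.         393.29288116 184.96642582]
 [  0.           0.           1.        ]] [[-0.72806455 -0.68533803 -0.01529027]
 [-0.36203263  0.40335244 -0.84038038]
 [ 0.582112   -0.60631559 -0.54178134]] [0.44482841 0.27606159 0.87322139]
top [[453.33458671   0.         248.08755828]
 [  0.         453.33458671 191.1135958 ]
 [  0.           0.           1.        ]] [[-0.02519501 -0.9996532   0.0076615 ]
 [-0.99691111  0.02455414 -0.07460114]
 [ 0.07438715 -0.00951741 -0.99718402]] [0.03904476 0.58331957 1.24851003]
```

View pics/scene0.png

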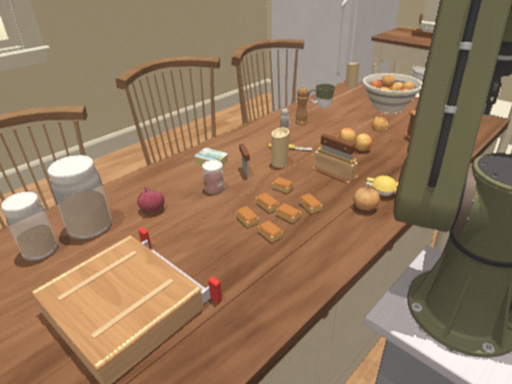

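View pics/top0.png

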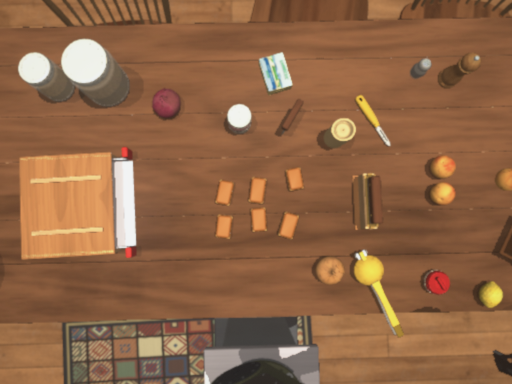

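The scene has six rusks: two rows near (225..294, 179..226) in the top view. The crumb box is at (65,205), with red tabs at (127,153) and (129,252).

Scraper candidates (top view):
- **Dark bar in the sleeve:** (376,199), the larger one.
- **Brown bar standing alone:** (290,117), smaller, so a look-alike.

The brown onion is at (330,270), and the red onion at (167,103) is a look-alike. Jam jar candidates are the white lid at (238,118) and the big jars at the left. The candle is at (342,130).

```bash
cat > h.py <<'E'
import numpy as np,cv2,pickle
from scipy.spatial.transform import Rotation as Ro
def cam(s,tool=None):
    if tool is None: R=s["R"];return s["camera_matrix"],R.T,-R.T@s["t"]
    T=s["tool_from_camera"];Rt=Ro.from_rotvec(tool["tcp_rot"]).as_matrix()
    return s["camera_matrix"],Rt@T[:3,:3],Rt@T[:3,3]+tool["tool_pos"]
def ray(s,px,z,tool=None):
    K,R,c=cam(s,tool);px=np.atleast_2d(px).astype(float)
    d=np.c_[px,np.ones(len(px))]@np.linalg.inv(K).T@R.T
    return c+d*((z-c[2])/d[:,2])[:,None]
def proj(s,X,tool=None):
    K,R,c=cam(s,tool);p=(np.atleast_2d(X)-c)@R@K.T;return p[:,:2]/p[:,2:]
def blobs(s,lo,hi,z,amin=20,tool=None,roi=None):
    m=cv2.inRange(cv2.cvtColor(s["img"],cv2.COLOR_RGB2HSV),lo,hi)
    if roi: k=np.zeros_like(m);x0,y0,x1,y1=roi;k[y0:y1,x0:x1]=1;m*=k
    out=[]
    for c in cv2.findContours(m,cv2.RETR_EXTERNAL,cv2.CHAIN_APPROX_NONE)[0]:
        if cv2.contourArea(c)<amin: continue
        (px,sz,a)=cv2.minAreaRect(c);w=ray(s,c[:,0],z,tool)[:,:2]
        (W,S,A)=cv2.minAreaRect((w*1000).astype(np.float32))
        out.append((np.round(px).astype(int),np.round(W,1),np.round(S,1),round(A,1)))
    return out
E
python3 - <<'E'
from h import *
d=pickle.load(open("d0.pkl","rb"));t=d["top"]
print("rusk");[print(*b) for b in blobs(t,(5,120,120),(18,255,255),.028,100,roi=(200,160,310,245))]
print("tab");[print(*b) for b in blobs(t,(0,180,80),(6,255,255),.063,20,roi=(110,140,145,265))]
[print(*b) for b in blobs(t,(174,180,80),(180,255,255),.063,20,roi=(110,140,145,265))]
im=t["img"]
a=cv2.resize(im[160:240,340:400],None,fx=6,fy=6,interpolation=3);b=cv2.resize(d["scene"]["img"][120:200,230:370],None,fx=3,fy=3,interpolation=3)
H=480;b=np.pad(b,((0,H-240),(0,0),(0,0)))
cv2.imwrite("pics/c1.png",np.hstack([a,b])[:,:,::-1])
print(ray(t,[[330,270]],.04),ray(t,[[238,118]],.09),ray(t,[[343,130]],.131))
E
```

```text
rusk
[254 202] [555.1   7. ] [305.5 231.1] 88.6
tab
[128 252] [424.2 349.2] [13.4 23.8] 89.7
[124 152] [697.4 358.5] [13.6 24.9] 89.7
[[ 0.36138808 -0.19339546  0.04      ]] [[0.77628912 0.04725172 0.09      ]] [[ 0.72858586 -0.22422475  0.131     ]]
```

View pics/c1.png

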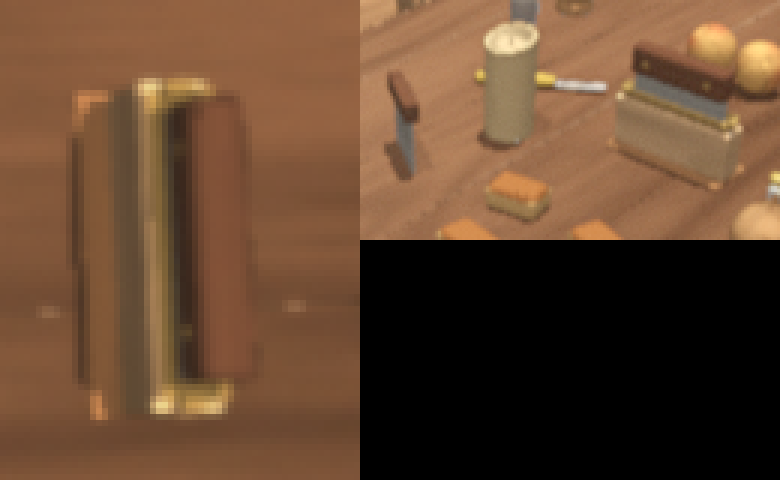

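Run:
```python
from h import *
from rig import robot
d=pickle.load(open("d0.pkl","rb"));t=d["top"]
p=ray(t,[(372.5,175.8),(380,176.2),(381.7,223),(373.3,223.3)],.131);print(p.mean(0),p)
a=(p[0]+p[1]-p[2]-p[3]);print("yaw",np.degrees(np.arctan2(a[1],a[0])))
# mouth rim corners
q=ray(t,[(340+145/6,160+88/6),(340+205/6,160+85/6),(340+225/6,160+403/6),(340+160/6,160+405/6)],.075);print(q.mean(0))
h=cv2.cvtColor(t["img"],cv2.COLOR_RGB2HSV);print(h[192,225],h[190,258],h[219,259],h[205,240])
print("rusk");[print(*b) for b in blobs(t,(5,150,170),(18,255,255),.028,60,roi=(200,160,310,245))]
s=robot.observe();R=Ro.from_rotvec(s["tcp_rot"]).as_matrix();print(R.round(3))
```

```text
[ 0.54633284 -0.30376024  0.131     ] [[ 0.60755549 -0.29532476  0.131     ]
 [ 0.60605112 -0.31460283  0.131     ]
 [ 0.48597359 -0.31331312  0.131     ]
 [ 0.48575117 -0.29180026  0.131     ]]
yaw -1.1402166636807027
[ 0.54606398 -0.30324814  0.075     ]
[ 14 156 230] [ 14 157 230] [ 14 156 230] [ 12 141 143]
rusk
[223 226] [487.4  95.3] [37. 61.] 82.4
[288 225] [486.9 -84.5] [37.7 64. ] 70.2
[259 219] [504.3  -2.6] [61.7 36.2] 3.7
[224 192] [582.4  91. ] [36.6 63. ] 77.2
[257 190] [ 5.872e+02 -5.000e-01] [37.6 66.6] 79.9
[295 178] [ 616.4 -106.5] [56.2 35.2] 9.3
[[ 0.941  0.337 -0.   ]
 [ 0.337 -0.941  0.002]
 [ 0.    -0.002 -1.   ]]
```

The crop confirms the larger scraper stands in the sleeve at about (0.546, -0.303). I'll head for the near red tab at about (0.424, 0.349).

Emit:
arm_command --rows "0 0 8 30 36 0 60;0 0 16 60 73 0 60;0 0 24 90 110 0 60;0 0 32 120 147 0 60;0 0 40 149 183 0 60" --force 60

```text
clock: 0.6
tool_pos: [0.3519, -0.3802, 0.4044]
tcp_rot: [-2.72, -1.571, 0.0]
wrist_force: [0.6, -0.4, 0.7]
opening: 0.0601
finger_force: 0.0
```

Emit:
arm_command --rows "0 0 8 30 36 0 60;0 0 16 60 73 0 60;0 0 24 90 110 0 60;0 0 32 120 147 0 60;0 0 32 149 183 0 60"

```text
clock: 1.1
tool_pos: [0.5011, -0.197, 0.4045]
tcp_rot: [-2.184, -2.257, 0.0]
wrist_force: [0.4, -0.4, -0.4]
opening: 0.0599
finger_force: 0.0
```

```bash
cat > o.py <<'E'
from h import *
from rig import robot
s=robot.observe();R=Ro.from_rotvec(s["tcp_rot"]).as_matrix()
print(s["clock"],s["tool_pos"].round(4),"yaw_y",np.degrees(np.arctan2(R[1,1],R[0,1])).round(2),"tilt",R[:2,2].round(3),"q",s["joint_positions"].round(2),"F",s["wrist_force"].round(1),"open",round(s["opening"],4),round(s["finger_force"],1))
E
python3 o.py
```

```text
1.1 [ 0.5011 -0.197   0.4045] yaw_y 1.89 tilt [-0.  0.] q [-0.37  0.2  -0.2   1.18 -0.    1.16] F [ 0.4 -0.4 -0.4] open 0.0599 0.0
```

Emit:
arm_command --rows "0 0 0 -7 49 0 60;0 0 0 -14 98 0 60;0 0 0 -21 146 0 60;0 0 0 -28 194 0 60;0 0 0 -35 242 0 60"

```text
clock: 1.6
tool_pos: [0.4644, 0.0449, 0.4045]
tcp_rot: [-2.188, -2.254, 0.0]
wrist_force: [0.8, -0.9, -0.1]
opening: 0.0601
finger_force: 0.0
```

Emit:
arm_command --rows "0 0 0 -7 49 -10 60;0 0 0 -14 98 -20 60;0 0 0 -21 146 -40 60;0 0 0 -28 194 -60 60;0 0 0 -35 242 -80 60"

```text
clock: 2.1
tool_pos: [0.4305, 0.2793, 0.3271]
tcp_rot: [2.188, 2.254, 0.0]
wrist_force: [1.0, -0.3, 0.5]
opening: 0.06
finger_force: 0.0
```

```bash
python3 o.py
python3 - <<'E'
from h import *
from rig import robot
s=robot.observe();w=robot.snapshot("wrist");cv2.imwrite("pics/w1.png",w["img"][:,:,::-1])
for lo,hi in(((0,150,70),(6,255,255)),((174,150,70),(180,255,255))):
  [print(*b) for b in blobs(w,lo,hi,.063,100,tool=s)]
E
```

```text
2.1 [0.4305 0.2793 0.3271] yaw_y 1.71 tilt [ 0. -0.] q [ 0.58  0.2  -0.38  0.99 -0.    2.12] F [ 1.  -0.3  0.5] open 0.06 0.0
[250 108] [424.8 353.6] [26.2 21.7] 2.4
[27 41] [247.9 398.8] [11.7 13.3] 1.7
```

View pics/w1.png

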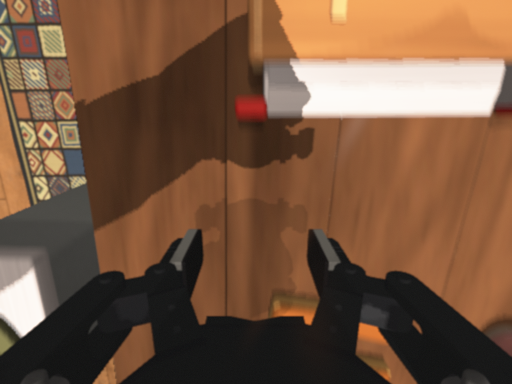

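The near tab shows at pixel (250,108), about (0.425, 0.352). The fingers straddle its x line.

Emit:
arm_command --rows "0 0 0 -3 35 0 60;0 0 0 -6 66 0 60;0 0 0 -6 66 -40 60;0 0 0 -6 66 -80 60;0 0 0 -6 66 -124 60"

```text
clock: 2.65
tool_pos: [0.4253, 0.344, 0.203]
tcp_rot: [2.187, 2.255, 0.002]
wrist_force: [-0.4, 1.0, -0.4]
opening: 0.0599
finger_force: 0.0
```

Emit:
arm_command --rows "0 0 0 0 0 0 60;0 0 0 0 0 0 20;0 0 0 0 0 0 20;0 0 0 0 0 0 20;0 0 0 0 0 0 20"

```text
clock: 3.15
tool_pos: [0.4256, 0.344, 0.2064]
tcp_rot: [-2.187, -2.253, -0.004]
wrist_force: [-4.1, 0.0, 6.8]
opening: 0.0266
finger_force: 60.6
```

```bash
python3 o.py
```

```text
3.15 [0.4256 0.344  0.2064] yaw_y 1.71 tilt [0.001 0.003] q [ 0.68  0.38 -0.45  0.74  0.    2.22] F [-4.1  0.   6.8] open 0.0266 60.6
```

Emit:
arm_command --rows "0 0 0 0 -10 0 20;0 0 0 1 -25 0 20;0 0 0 1 -40 0 20;0 0 0 2 -55 0 20;0 0 0 2 -70 0 20"

```text
clock: 3.65
tool_pos: [0.4279, 0.2752, 0.2064]
tcp_rot: [-2.184, -2.252, -0.01]
wrist_force: [-3.1, 8.2, 1.4]
opening: 0.0269
finger_force: 60.8
```

Emit:
arm_command --rows "0 0 0 0 -15 0 20;0 0 0 1 -30 0 20;0 0 0 1 -45 0 20;0 0 0 2 -55 0 20;0 0 0 2 -61 0 20"

```text
clock: 4.15
tool_pos: [0.4302, 0.216, 0.2064]
tcp_rot: [-2.178, -2.248, -0.019]
wrist_force: [-6.1, 32.0, -5.8]
opening: 0.0268
finger_force: 60.3
```

```bash
python3 o.py;python3 - <<'E'
from h import *
from rig import robot
t=robot.snapshot("top");cv2.imwrite("pics/top1.png",t["img"][:,:,::-1])
for lo,hi in(((0,180,80),(6,255,255)),((174,180,80),(180,255,255))):
  [print(*b) for b in blobs(t,lo,hi,.063,20,roi=(110,140,220,265))]
print("rusk");[print(*b) for b in blobs(t,(5,150,170),(18,255,255),.028,60,roi=(200,160,310,245))]
E
```

```text
4.15 [0.4302 0.216  0.2064] yaw_y 1.79 tilt [0.    0.017] q [ 0.46  0.27 -0.61  0.69  0.01  2.  ] F [-6.1 32.  -5.8] open 0.0268 60.3
rusk
[223 226] [489.7  95.2] [36.8 55.5] 81.4
[288 225] [486.4 -84.6] [35.1 63.3] 69.8
[258 219] [505.2  -2.3] [60.2 35.4] 2.8
[224 192] [583.   91.2] [36.  62.4] 76.3
[257 190] [587.1  -1. ] [36.2 65.7] 79.6
[295 178] [ 616.2 -106.6] [55.7 35.2] 9.5
```

Stop force shows the drawer is fully out. Next I release, lift, and travel to the scraper while turning.

Emit:
arm_command --rows "0 0 0 0 3 0 20;0 0 0 0 3 0 60;0 0 0 0 3 0 60;0 0 0 0 3 0 60;0 0 0 0 3 40 60"

```text
clock: 4.7
tool_pos: [0.4273, 0.2141, 0.2408]
tcp_rot: [-2.187, -2.252, 0.012]
wrist_force: [0.5, -0.3, 0.4]
opening: 0.0602
finger_force: 0.0
```

Emit:
arm_command --rows "0 0 0 0 0 48 60;0 0 0 0 0 96 60;0 0 8 0 0 140 60;0 0 16 20 -40 150 60;0 0 24 40 -85 155 60"

```text
clock: 5.2
tool_pos: [0.4674, 0.1376, 0.401]
tcp_rot: [1.682, 2.649, 0.006]
wrist_force: [0.4, -0.5, -0.1]
opening: 0.0599
finger_force: 0.0
```

Emit:
arm_command --rows "0 0 8 10 -45 0 60;0 0 16 20 -90 0 60;0 0 24 30 -135 0 60;0 0 32 40 -180 0 60;0 0 40 50 -225 0 60"

```text
clock: 5.7
tool_pos: [0.5145, -0.0793, 0.3985]
tcp_rot: [0.733, 3.054, -0.0]
wrist_force: [1.9, 0.1, -0.6]
opening: 0.06
finger_force: 0.0
```

Emit:
arm_command --rows "0 0 8 5 -40 0 60;0 0 16 10 -80 0 60;0 0 23 16 -120 0 60;0 0 23 16 -150 0 60;0 0 23 16 -150 0 60"

```text
clock: 6.2
tool_pos: [0.5302, -0.2309, 0.3979]
tcp_rot: [0.125, 3.139, -0.003]
wrist_force: [-0.2, -0.0, 1.3]
opening: 0.0595
finger_force: 0.0
```

```bash
python3 o.py;python3 - <<'E'
from h import *
from rig import robot
t=robot.snapshot("top");cv2.imwrite("pics/top2.png",t["img"][:,:,::-1])
for lo,hi in(((0,150,60),(6,255,255)),((174,150,60),(180,255,255))):
  [print(*b) for b in blobs(t,lo,hi,.063,20,roi=(110,140,220,265))]
s=robot.observe();w=robot.snapshot("wrist");cv2.imwrite("pics/w2.png",w["img"][:,:,::-1]);pickle.dump((w,s),open("w2.pkl","wb"))
E
```

```text
6.2 [ 0.5302 -0.2309  0.3979] yaw_y 85.44 tilt [-0.    -0.002] q [-0.41  0.27 -0.11  1.18 -0.   -0.33] F [-0.2 -0.   1.3] open 0.0595 0.0
[175 250] [428.9 224.8] [16.1 24.1] 89.2
[170 149] [701.3 234.8] [16.3 27.6] 89.3
```

View pics/w2.png

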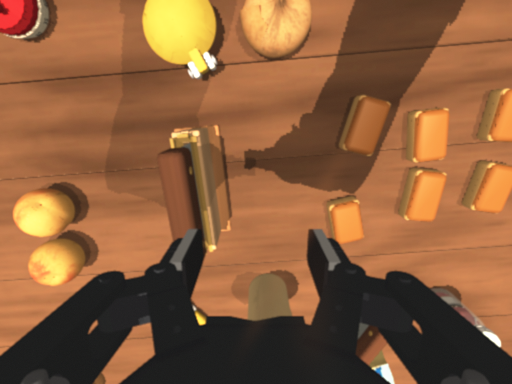

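Run:
```python
from h import *
w,s=pickle.load(open("w2.pkl","rb"))
p=ray(w,[(160,152),(188,149),(170,225),(199,225)],.131,s);print(p)
t=pickle.load(open("d0.pkl","rb"))["top"]
im=cv2.imread("pics/top2.png")
for r in(175,200,230): print(r,[tuple(im[r,c]) for c in range(108,124,2)])
print(ray(t,[(113,175),(113,230),(128,252)],.068))
a=cv2.resize(im[140:265,90:220],None,fx=5,fy=4.5,interpolation=3);cv2.imwrite("pics/c2.png",a)
```

```text
[[ 0.48580683 -0.31102764  0.131     ]
 [ 0.48511478 -0.28580121  0.131     ]
 [ 0.55625534 -0.31403793  0.131     ]
 [ 0.55844426 -0.28613968  0.131     ]]
175 [(np.uint8(92), np.uint8(144), np.uint8(213)), (np.uint8(91), np.uint8(139), np.uint8(205)), (np.uint8(99), np.uint8(116), np.uint8(141)), (np.uint8(172), np.uint8(178), np.uint8(192)), (np.uint8(219), np.uint8(223), np.uint8(232)), (np.uint8(219), np.uint8(224), np.uint8(233)), (np.uint8(220), np.uint8(225), np.uint8(234)), (np.uint8(224), np.uint8(228), np.uint8(235))]
200 [(np.uint8(92), np.uint8(140), np.uint8(206)), (np.uint8(95), np.uint8(147), np.uint8(214)), (np.uint8(93), np.uint8(129), np.uint8(180)), (np.uint8(116), np.uint8(121), np.uint8(130)), (np.uint8(173), np.uint8(179), np.uint8(191)), (np.uint8(219), np.uint8(224), np.uint8(233)), (np.uint8(220), np.uint8(225), np.uint8(233)), (np.uint8(224), np.uint8(228), np.uint8(235))]
230 [(np.uint8(98), np.uint8(154), np.uint8(222)), (np.uint8(100), np.uint8(158), np.uint8(227)), (np.uint8(95), np.uint8(144), np.uint8(213)), (np.uint8(99), np.uint8(114), np.uint8(139)), (np.uint8(173), np.uint8(179), np.uint8(193)), (np.uint8(218), np.uint8(223), np.uint8(232)), (np.uint8(219), np.uint8(224), np.uint8(233)), (np.uint8(220), np.uint8(224), np.uint8(233))]
[[0.63325285 0.38851377 0.068     ]
 [0.48523855 0.38896094 0.068     ]
 [0.42575226 0.34923483 0.068     ]]
```

View pics/c2.png

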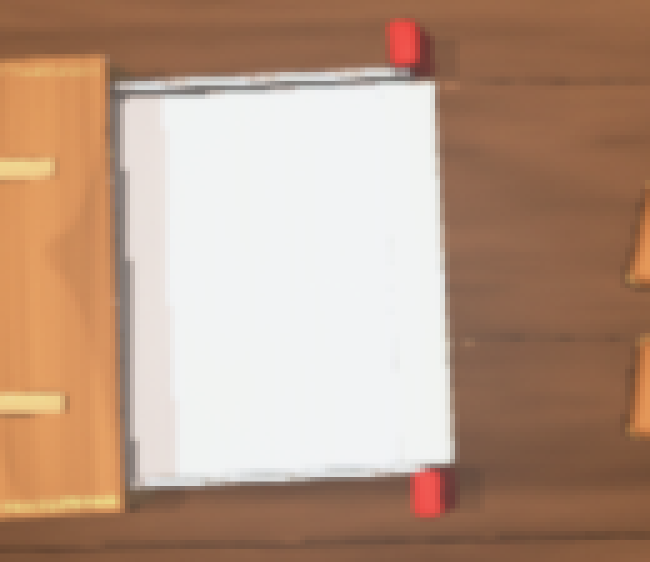

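Emit:
arm_command --rows "0 0 3.4 8 -35 0 60;0 0 3.4 17 -70 0 60;0 0 3.4 17 -70 -45 60;0 0 3.4 17 -70 -90 60;0 0 3.4 17 -70 -130 60" --force 80

```text
clock: 6.8
tool_pos: [0.5473, -0.296, 0.2666]
tcp_rot: [-0.023, -3.141, -0.0]
wrist_force: [0.2, 0.5, 0.3]
opening: 0.0599
finger_force: 0.0
```

Emit:
arm_command --rows "0 0 0 0 0 0 60;0 0 0 0 0 0 40;0 0 0 0 0 0 20;0 0 0 0 0 0 20;0 0 0 0 0 0 20"

```text
clock: 7.3
tool_pos: [0.5489, -0.2986, 0.2718]
tcp_rot: [0.024, 3.136, -0.009]
wrist_force: [-0.6, -4.9, 7.2]
opening: 0.0253
finger_force: 79.3
```

```bash
python3 o.py
```

```text
7.3 [ 0.5489 -0.2986  0.2718] yaw_y 89.12 tilt [ 0.005 -0.006] q [-0.5   0.44 -0.18  0.94 -0.   -0.48] F [-0.6 -4.9  7.2] open 0.0253 79.3
```

Handle gripped. Seated reference pose: TCP (0.5489, -0.2986, 0.2718). Now I draw it straight up.

Emit:
arm_command --rows "0 0 0 0 0 10 20;0 0 0 0 0 25 20;0 0 0 0 0 40 20;0 0 0 0 0 60 20;0 0 0 0 0 80 20"

```text
clock: 7.8
tool_pos: [0.5474, -0.2971, 0.3498]
tcp_rot: [0.025, 3.14, 0.001]
wrist_force: [-0.1, -0.0, -1.6]
opening: 0.0251
finger_force: 79.0
```

Emit:
arm_command --rows "0 0 0 0 0 20 20;0 0 0 0 0 40 20;0 0 0 0 0 50 20;0 0 0 0 0 50 20;0 0 0 0 0 50 20"

```text
clock: 8.3
tool_pos: [0.5473, -0.297, 0.3978]
tcp_rot: [-0.024, -3.141, -0.001]
wrist_force: [0.0, -0.3, -2.1]
opening: 0.0247
finger_force: 79.0
```

```bash
python3 o.py;python3 - <<'E'
from h import *
from rig import robot
t=robot.snapshot("scene");cv2.imwrite("pics/s3.png",cv2.resize(t["img"][60:320,180:440],None,fx=2.3,fy=2.3,interpolation=3)[:,:,::-1])
t=robot.snapshot("top")
print("rusk");[print(*b) for b in blobs(t,(5,150,170),(18,255,255),.028,60,roi=(160,140,310,265))]
E
```

```text
8.3 [ 0.5473 -0.297   0.3978] yaw_y 89.12 tilt [-0.  0.] q [-0.5   0.36  0.    1.21  0.   -0.48] F [ 0.  -0.3 -2.1] open 0.0247 79.0
rusk
[224 226] [488.5  95. ] [36.8 58.2] 82.2
[288 225] [487.  -83.2] [35.1 63.1] 70.2
[259 219] [504.2  -2.4] [61.9 35.5] 3.2
[224 192] [582.9  91. ] [36.3 62.4] 76.3
[257 190] [ 5.874e+02 -5.000e-01] [37.1 66.5] 80.3
[295 178] [ 616.2 -106.6] [55.7 35.2] 9.5
```

View pics/s3.png

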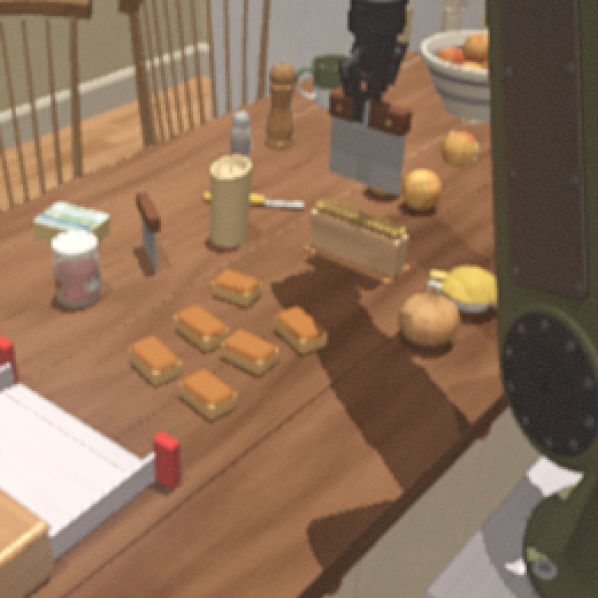

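Scraper is out and held squarely. I'll sweep rusk by rusk, the ones nearest the drawer first. First is the rusk at (0.583, 0.091).

Emit:
arm_command --rows "0 0 -1 4 46 0 20;0 0 -2 9 92 0 20;0 0 -3 14 138 0 20;0 0 -4 19 184 0 20;0 0 -4 24 230 0 20"

```text
clock: 8.9
tool_pos: [0.571, -0.0654, 0.397]
tcp_rot: [-0.135, -3.137, -0.0]
wrist_force: [0.0, -0.4, -2.0]
opening: 0.0254
finger_force: 79.2
```

Emit:
arm_command --rows "0 0 0 4 40 0 20;0 0 0 8 80 0 20;0 0 0 12 115 0 20;0 0 0 12 115 -40 20;0 0 0 12 115 -80 20"

```text
clock: 9.4
tool_pos: [0.5838, 0.0494, 0.3173]
tcp_rot: [0.13, 3.137, 0.001]
wrist_force: [-0.0, -0.5, -2.6]
opening: 0.025
finger_force: 79.0
```

```bash
python3 o.py;python3 - <<'E'
from h import *
from rig import robot
t=robot.snapshot("scene");cv2.imwrite("pics/s4.png",cv2.resize(t["img"][140:300,180:380],None,fx=3.5,fy=3.5,interpolation=3)[:,:,::-1])
E
```

```text
9.4 [0.5838 0.0494 0.3173] yaw_y 85.27 tilt [0.002 0.   ] q [ 0.08  0.33 -0.22  1.01  0.    0.17] F [-0.  -0.5 -2.6] open 0.025 79.0
```

View pics/s4.png

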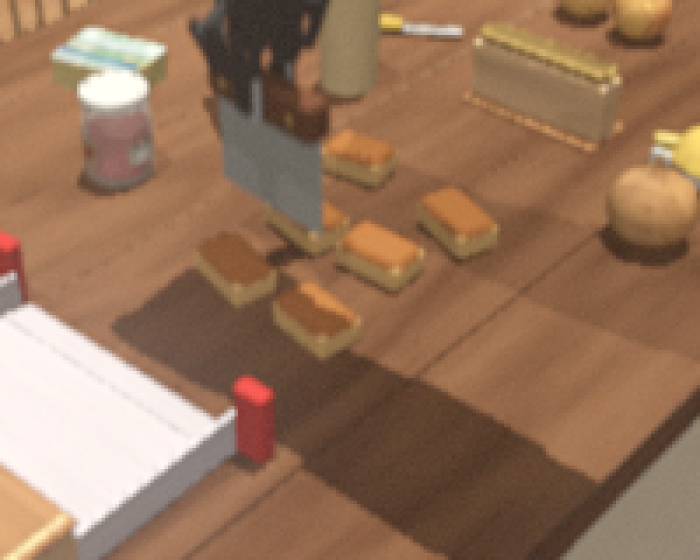

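The blade hangs between the two rusks, clear of both. Next I lower it and push.

Emit:
arm_command --rows "0 0 0 0 0 -25 20;0 0 0 0 0 -41 20;0 0 0 2 20 -41 20;0 0 0 4 45 -41 20;0 0 0 6 70 -41 20"

```text
clock: 9.95
tool_pos: [0.5892, 0.118, 0.2768]
tcp_rot: [-0.136, -3.137, 0.001]
wrist_force: [-0.0, -0.3, -0.8]
opening: 0.0246
finger_force: 79.4
```

Emit:
arm_command --rows "0 0 0 2 28 0 20;0 0 0 5 56 0 20;0 0 0 8 84 0 20;0 0 0 10 112 0 20;0 0 0 13 140 0 20"

```text
clock: 10.45
tool_pos: [0.6022, 0.2585, 0.277]
tcp_rot: [-0.134, -3.137, 0.001]
wrist_force: [1.4, -0.5, -1.4]
opening: 0.0251
finger_force: 79.4
```

Emit:
arm_command --rows "0 0 0 1 18 0 20;0 0 0 3 33 0 20;0 0 0 3 43 0 20;0 0 0 3 40 0 20;0 0 0 3 36 50 20"

```text
clock: 10.95
tool_pos: [0.6027, 0.2919, 0.3197]
tcp_rot: [-0.133, -3.126, 0.011]
wrist_force: [-0.4, -0.7, -2.6]
opening: 0.0248
finger_force: 78.9
```

```bash
python3 o.py;cat > r.py <<'E'
from h import *
from rig import robot
import sys
t=robot.snapshot("top");cv2.imwrite("pics/%s.png"%sys.argv[1],t["img"][:,:,::-1])
for b in blobs(t,(5,150,90),(18,255,255),.028,60,roi=(115,140,310,265)):
    W,S,A=b[1:]; A=A if S[0]>S[1] else A-90
    print(b[0],W,S,round(A,1))
for lo,hi in(((0,150,60),(6,255,255)),((174,150,60),(180,255,255))):
  [print("tab",*b) for b in blobs(t,lo,hi,.063,20,roi=(110,140,220,265))]
E
python3 r.py t5
```

```text
10.95 [0.6027 0.2919 0.3197] yaw_y 85.12 tilt [-0.013 -0.007] q [ 0.45  0.49  0.02  1.11 -0.    0.54] F [-0.4 -0.7 -2.6] open 0.0248 78.9
[224 226] [488.1  95. ] [40.5 63.5] -6.9
[288 225] [486.3 -84.1] [43.7 71.1] -18.9
[258 219] [505.4  -2.4] [41.7 66.5] -1.5
[257 190] [586.5  -0.7] [43.3 72.8] -9.2
[294 178] [ 616.2 -106. ] [63.2 42.9] 9.5
tab [175 249] [429.4 224.6] [26.4 18.9] 7.4
tab [171 150] [699.9 232.1] [21.8 30.4] 89.2
```

View pics/t5.png

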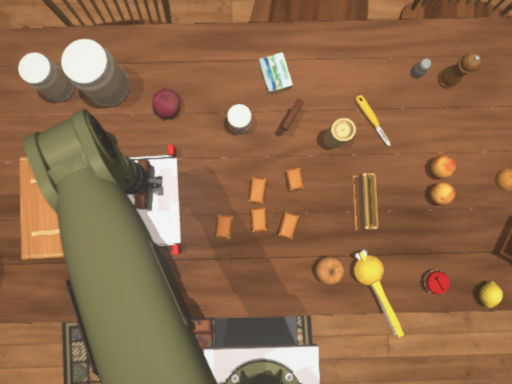

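Emit:
arm_command --rows "0 0 -2 -20 -40 25 20;0 0 -4 -41 -80 25 20;0 0 -6 -62 -120 25 20;0 0 -7 -83 -162 25 20;0 0 -7 -104 -203 25 20"

```text
clock: 11.5
tool_pos: [0.5, 0.0883, 0.3522]
tcp_rot: [0.327, 3.124, -0.001]
wrist_force: [0.5, -1.1, -1.4]
opening: 0.0247
finger_force: 79.7
```

Emit:
arm_command --rows "0 0 0 -20 -39 0 20;0 0 0 -20 -40 0 20;0 0 0 -20 -40 -35 20;0 0 0 -20 -40 -60 20;0 0 0 -20 -40 -66 20"

```text
clock: 12.0
tool_pos: [0.4798, 0.0499, 0.2838]
tcp_rot: [-0.327, -3.121, 0.002]
wrist_force: [-0.9, -0.6, -1.8]
opening: 0.0249
finger_force: 79.9
```

```bash
python3 o.py
python3 - <<'E'
from h import *
from rig import robot
t=robot.snapshot("top");a=t["img"][140:270,110:310];t2=robot.snapshot("scene")["img"][150:310,180:380]
cv2.imwrite("pics/c6.png",np.hstack([cv2.resize(a,(400,260)),cv2.resize(t2,(400,320))[:260]])[:,:,::-1])
E
```

```text
12.0 [0.4798 0.0499 0.2838] yaw_y 78.04 tilt [-0.004 -0.001] q [ 0.1   0.18 -0.51  0.88 -0.    0.31] F [-0.9 -0.6 -1.8] open 0.0249 79.9
```

View pics/c6.png

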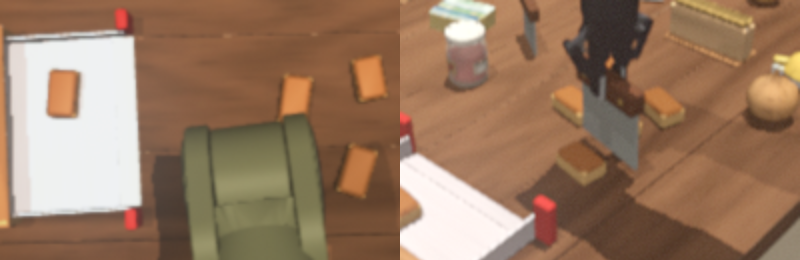

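The first rusk lies well inside the drawer, and the blade is just behind the second. Now I push that one.

Emit:
arm_command --rows "0 0 0 4 20 -7 20;0 0 0 9 45 -7 20;0 0 0 14 70 -7 20;0 0 0 20 98 -7 20;0 0 0 26 126 -7 20"

```text
clock: 12.6
tool_pos: [0.5084, 0.1781, 0.2808]
tcp_rot: [0.325, 3.122, 0.001]
wrist_force: [1.1, -1.0, -2.3]
opening: 0.025
finger_force: 80.1
```

Emit:
arm_command --rows "0 0 0 6 28 0 20;0 0 0 12 56 0 20;0 0 0 17 84 0 20;0 0 0 22 108 0 20;0 0 0 25 124 0 20"

```text
clock: 13.1
tool_pos: [0.5333, 0.3029, 0.2806]
tcp_rot: [0.323, 3.123, 0.002]
wrist_force: [-0.6, -0.9, -1.0]
opening: 0.0253
finger_force: 80.0
```

Emit:
arm_command --rows "0 0 0 0 -2 0 20;0 0 0 0 -5 35 20;0 0 2 0 -5 75 20;0 0 4 10 -45 75 20;0 0 7 20 -90 75 20"

```text
clock: 13.6
tool_pos: [0.553, 0.2104, 0.3565]
tcp_rot: [0.127, 3.135, 0.002]
wrist_force: [0.9, -1.0, -2.4]
opening: 0.0248
finger_force: 79.9
```

```bash
python3 o.py; python3 r.py t7
```

```text
13.6 [0.553  0.2104 0.3565] yaw_y 85.36 tilt [0.004 0.001] q [ 0.36  0.32 -0.15  1.1  -0.    0.44] F [ 0.9 -1.  -2.4] open 0.0248 79.9
[288 225] [486.3 -84.2] [43.5 71.1] -18.5
[258 219] [505.4  -2.4] [41.7 66.5] -1.5
[257 190] [586.7  -0.7] [43.3 73.2] -9.2
[294 178] [ 616.1 -106. ] [63.2 42.9] 9.5
tab [171 150] [699.9 232.1] [21.8 30.4] 89.2
```

Emit:
arm_command --rows "0 0 0 9 -43 0 20;0 0 0 18 -86 0 20;0 0 0 27 -129 0 20;0 0 0 36 -172 0 20;0 0 0 45 -215 0 20"

```text
clock: 14.15
tool_pos: [0.597, -0.0067, 0.3546]
tcp_rot: [0.136, 3.138, -0.001]
wrist_force: [0.5, 0.1, -1.3]
opening: 0.0252
finger_force: 80.0
```

Emit:
arm_command --rows "0 0 0 9 -41 0 20;0 0 0 9 -41 0 20;0 0 0 9 -41 -35 20;0 0 0 9 -41 -65 20;0 0 0 9 -41 -79 20"

```text
clock: 14.65
tool_pos: [0.6048, -0.0454, 0.2726]
tcp_rot: [-0.135, -3.135, 0.0]
wrist_force: [-0.1, -0.3, -1.4]
opening: 0.0249
finger_force: 80.2
```

```bash
python3 o.py; python3 r.py t8
```

```text
14.65 [ 0.6048 -0.0454  0.2726] yaw_y 85.06 tilt [-0.004  0.   ] q [-0.07  0.41 -0.22  0.94 -0.    0.01] F [-0.1 -0.3 -1.4] open 0.0249 80.2
[256 220] [504.2   6. ] [25.  63.7] -1.6
[255 192] [580.7   5.3] [33.4 55.9] -1.6
[136 185] [609.2 335.3] [20.7 60.8] -23.3
tab [175 250] [428.9 224.8] [16.1 24.1] 89.2
tab [170 149] [701.3 233.4] [19.1 27.7] 89.3
```

Emit:
arm_command --rows "0 0 0 0 8 5 20;0 0 0 0 28 5 20;0 0 0 0 53 5 20;0 0 0 0 80 5 20;0 0 0 0 108 5 20"

```text
clock: 15.2
tool_pos: [0.6072, 0.0645, 0.2828]
tcp_rot: [0.134, 3.135, 0.001]
wrist_force: [0.9, -0.2, -1.3]
opening: 0.0248
finger_force: 80.3
```

Emit:
arm_command --rows "0 0 0 0 28 0 20;0 0 0 0 56 0 20;0 0 0 0 84 0 20;0 0 0 0 112 0 20;0 0 0 0 140 0 20"

```text
clock: 15.7
tool_pos: [0.6069, 0.205, 0.283]
tcp_rot: [0.133, 3.135, 0.002]
wrist_force: [-0.1, -0.6, -1.5]
opening: 0.0249
finger_force: 80.2
```

Emit:
arm_command --rows "0 0 0 0 28 0 20;0 0 0 0 56 0 20;0 0 0 0 84 0 20;0 0 0 0 97 0 20;0 0 0 0 97 0 20"

```text
clock: 16.2
tool_pos: [0.6065, 0.302, 0.2817]
tcp_rot: [0.129, 3.137, 0.002]
wrist_force: [-0.3, -0.8, -1.3]
opening: 0.0245
finger_force: 80.4
```

Emit:
arm_command --rows "0 0 0 0 -5 10 20;0 0 0 0 -5 45 20;0 0 -2 0 -5 75 20;0 0 -5 -15 -45 75 20;0 0 -7 -30 -90 75 20"

```text
clock: 16.7
tool_pos: [0.5768, 0.2083, 0.3574]
tcp_rot: [0.327, 3.121, 0.002]
wrist_force: [0.7, -0.9, -1.7]
opening: 0.0248
finger_force: 80.0
```

```bash
python3 o.py; python3 r.py t9
```

```text
16.7 [0.5768 0.2083 0.3574] yaw_y 78.04 tilt [0.004 0.001] q [ 0.35  0.36 -0.09  1.11 -0.    0.56] F [ 0.7 -0.9 -1.7] open 0.0248 80.0
[288 225] [486.3 -84.4] [43.4 71.2] -17.7
[258 219] [505.4  -2.4] [41.7 66.5] -1.5
[294 178] [ 616.2 -106. ] [63.2 42.9] 9.3
tab [171 150] [698.5 232.1] [21.8 33.2] 89.2
```

Emit:
arm_command --rows "0 0 2 -12 -41 0 20;0 0 4 -24 -82 0 20;0 0 6 -36 -124 0 20;0 0 6 -48 -166 0 20;0 0 6 -60 -207 0 20"

```text
clock: 17.25
tool_pos: [0.5151, -0.0001, 0.356]
tcp_rot: [0.164, 3.136, -0.001]
wrist_force: [-0.3, -0.1, -1.7]
opening: 0.0249
finger_force: 80.3
```

Emit:
arm_command --rows "0 0 0 -13 -41 0 20;0 0 0 -13 -41 0 20;0 0 0 -13 -41 -35 20;0 0 0 -13 -41 -65 20;0 0 0 -13 -41 -77 20"

```text
clock: 17.75
tool_pos: [0.5019, -0.0388, 0.2762]
tcp_rot: [-0.163, -3.134, -0.0]
wrist_force: [-1.6, 0.1, -0.9]
opening: 0.0249
finger_force: 80.5
```

```bash
python3 o.py; python3 r.py t10
```

```text
17.75 [ 0.5019 -0.0388  0.2762] yaw_y 84.03 tilt [-0.003  0.   ] q [-0.08  0.23 -0.47  0.88 -0.    0.03] F [-1.6  0.1 -0.9] open 0.0249 80.5
[128 214] [527.2 359.6] [55.  33.7] 31.4
[139 192] [588.9 328.1] [33.4 61.5] -0.5
[124 187] [604.8 368.2] [34.3 59.7] -4.3
[294 178] [ 617.7 -105.7] [58.9 42.5] 10.1
tab [175 250] [428.9 224.8] [16.1 24.1] 89.3
tab [170 149] [701.3 233.4] [19.1 27.6] 89.3
```

Emit:
arm_command --rows "0 0 0 1 8 3 20;0 0 0 3 28 3 20;0 0 0 5 53 3 20;0 0 0 8 80 3 20;0 0 0 10 108 3 20"

```text
clock: 18.3
tool_pos: [0.5145, 0.0715, 0.2834]
tcp_rot: [0.161, 3.134, 0.001]
wrist_force: [0.3, 0.6, -2.2]
opening: 0.0249
finger_force: 80.6
```

Emit:
arm_command --rows "0 0 0 3 28 0 20;0 0 0 5 56 0 20;0 0 0 8 84 0 20;0 0 0 10 112 0 20;0 0 0 13 140 0 20"

```text
clock: 18.8
tool_pos: [0.527, 0.2121, 0.2834]
tcp_rot: [0.16, 3.135, 0.002]
wrist_force: [-0.2, -1.3, -2.3]
opening: 0.0248
finger_force: 80.6
```

Emit:
arm_command --rows "0 0 0 3 28 0 20;0 0 0 5 56 0 20;0 0 0 7 80 0 20;0 0 0 8 93 0 20;0 0 0 8 93 0 20"

```text
clock: 19.3
tool_pos: [0.5348, 0.305, 0.2824]
tcp_rot: [0.157, 3.136, 0.003]
wrist_force: [-0.2, 0.0, -1.6]
opening: 0.0251
finger_force: 80.7
```

Emit:
arm_command --rows "0 0 0 0 -5 10 20;0 0 0 0 -5 45 20;0 0 2 0 -5 75 20;0 0 5 15 -48 75 20;0 0 8 25 -95 75 20"

```text
clock: 19.8
tool_pos: [0.5601, 0.2066, 0.3586]
tcp_rot: [-0.064, 3.137, 0.001]
wrist_force: [0.7, -0.7, -1.9]
opening: 0.0249
finger_force: 80.3
```

```bash
python3 o.py; python3 r.py t11
```

```text
19.8 [0.5601 0.2066 0.3586] yaw_y 92.33 tilt [0.004 0.001] q [ 0.35  0.33 -0.13  1.11 -0.    0.31] F [ 0.7 -0.7 -1.9] open 0.0249 80.3
[288 225] [486.3 -84.2] [43.5 71.1] -18.5
[295 178] [ 615.9 -106.3] [62.8 43.5] 9.5
tab [171 150] [699.3 231.5] [33.2 21.9] 8.6
```

Emit:
arm_command --rows "0 0 0 7 -44 0 20;0 0 0 14 -88 0 20;0 0 0 21 -133 0 20;0 0 0 28 -178 0 20;0 0 0 34 -222 0 20"

```text
clock: 20.35
tool_pos: [0.5927, -0.0174, 0.3571]
tcp_rot: [-0.055, 3.141, -0.001]
wrist_force: [-0.1, 0.4, -2.3]
opening: 0.025
finger_force: 80.3
```

Emit:
arm_command --rows "0 0 0 7 -44 0 20;0 0 0 14 -88 0 20;0 0 0 20 -135 0 20;0 0 0 20 -135 -30 20;0 0 0 20 -135 -60 20"

```text
clock: 20.85
tool_pos: [0.613, -0.1526, 0.2972]
tcp_rot: [-0.05, 3.138, -0.002]
wrist_force: [-0.3, 0.4, -2.2]
opening: 0.0251
finger_force: 80.5
```

Emit:
arm_command --rows "0 0 0 0 0 -8 20;0 0 0 0 0 -13 20;0 0 0 0 0 -13 20"

```text
clock: 21.15
tool_pos: [0.6133, -0.1493, 0.2837]
tcp_rot: [-0.058, 3.141, -0.0]
wrist_force: [-0.0, -0.0, -1.5]
opening: 0.025
finger_force: 80.5
```

```bash
python3 o.py; python3 r.py t12
```

```text
21.15 [ 0.6133 -0.1493  0.2837] yaw_y 92.1 tilt [ 0. -0.] q [-0.24  0.44 -0.15  0.98 -0.   -0.28] F [-0.  -0.  -1.5] open 0.025 80.5
[288 225] [486.2 -84.8] [42.7 70.4] -17.7
[120 214] [530.3 379.6] [30.4 58.4] -0.2
[122 185] [610.5 376.7] [76.5 64.4] 55.1
[294 179] [ 615.3 -103.7] [60.5 36.7] 12.2
tab [175 250] [428.9 224.8] [16.1 24.1] 89.3
tab [170 149] [701.3 234.8] [16.3 27.6] 89.3
```

Emit:
arm_command --rows "0 0 0 0 10 -5 20;0 0 0 0 30 -5 20;0 0 0 -1 55 -5 20;0 0 0 -1 83 -5 20;0 0 0 -2 111 -5 20"

```text
clock: 21.7
tool_pos: [0.6117, -0.0363, 0.2789]
tcp_rot: [-0.059, 3.139, 0.0]
wrist_force: [-0.0, 0.2, -0.9]
opening: 0.0256
finger_force: 80.6
```

Emit:
arm_command --rows "0 0 0 0 28 0 20;0 0 0 -1 56 0 20;0 0 0 -2 84 0 20;0 0 0 -2 112 0 20;0 0 0 -3 140 0 20"

```text
clock: 22.2
tool_pos: [0.6084, 0.104, 0.2789]
tcp_rot: [-0.06, 3.139, 0.001]
wrist_force: [0.5, -0.6, -2.6]
opening: 0.0246
finger_force: 80.6
```

```bash
python3 o.py; python3 r.py t13
```

```text
22.2 [0.6084 0.104  0.2789] yaw_y 92.17 tilt [0.002 0.   ] q [ 0.17  0.42 -0.19  0.96  0.    0.13] F [ 0.5 -0.6 -2.6] open 0.0246 80.6
[288 225] [486.8 -84.6] [43.  70.7] -18.5
[121 214] [530.3 378.3] [33.2 58.5] -0.2
[138 211] [535.7 329.8] [33.8 56.3] -4.2
[122 185] [608.5 374.6] [77.2 67.5] 60.4
```

Emit:
arm_command --rows "0 0 0 0 28 0 20;0 0 0 -1 56 0 20;0 0 0 -1 84 0 20;0 0 0 -2 112 0 20;0 0 0 -2 140 0 20"

```text
clock: 22.75
tool_pos: [0.6061, 0.2438, 0.2788]
tcp_rot: [-0.06, 3.14, 0.001]
wrist_force: [1.0, -0.1, -1.6]
opening: 0.0249
finger_force: 80.6
```

Emit:
arm_command --rows "0 0 0 0 24 0 20;0 0 0 0 46 0 20;0 0 0 -1 62 0 20;0 0 0 -1 66 0 20;0 0 0 -1 66 0 20"

```text
clock: 23.25
tool_pos: [0.6052, 0.3084, 0.2781]
tcp_rot: [-0.06, 3.141, -0.0]
wrist_force: [0.3, -0.3, -2.1]
opening: 0.0246
finger_force: 80.5
```

Emit:
arm_command --rows "0 0 0 0 -5 10 20;0 0 0 0 -5 45 20;0 0 -3 0 -5 75 20;0 0 -7 -15 -48 75 20;0 0 -11 -30 -95 75 20"

```text
clock: 23.75
tool_pos: [0.5759, 0.2117, 0.3552]
tcp_rot: [0.246, 3.128, 0.002]
wrist_force: [1.5, -0.9, -1.3]
opening: 0.025
finger_force: 80.3
```

```bash
python3 o.py; python3 r.py t14
```

```text
23.75 [0.5759 0.2117 0.3552] yaw_y 81.01 tilt [0.004 0.001] q [ 0.35  0.36 -0.1   1.11 -0.    0.51] F [ 1.5 -0.9 -1.3] open 0.025 80.3
[288 225] [486.3 -84.3] [43.5 71.2] -18.2
tab [171 150] [699.9 232.1] [21.8 30.4] 89.2
```

Emit:
arm_command --rows "0 0 2 -12 -42 0 20;0 0 2 -24 -85 0 20;0 0 2 -36 -127 0 20;0 0 2 -48 -170 0 20;0 0 2 -60 -212 0 20"

```text
clock: 24.3
tool_pos: [0.5143, -0.0018, 0.3538]
tcp_rot: [0.19, 3.135, -0.0]
wrist_force: [1.6, 0.4, -2.1]
opening: 0.0252
finger_force: 80.4
```

Emit:
arm_command --rows "0 0 0 -13 -43 0 20;0 0 0 -26 -86 0 20;0 0 0 -38 -129 0 20;0 0 0 -38 -129 -30 20;0 0 0 -38 -129 -60 20"

```text
clock: 24.8
tool_pos: [0.477, -0.1309, 0.2941]
tcp_rot: [0.196, 3.132, -0.001]
wrist_force: [0.3, 0.5, -2.3]
opening: 0.0247
finger_force: 80.6
```

Emit:
arm_command --rows "0 0 0 0 0 -8 20;0 0 0 0 0 -15 20;0 0 0 0 0 -15 20"

```text
clock: 25.1
tool_pos: [0.4774, -0.1282, 0.2782]
tcp_rot: [-0.188, -3.136, 0.0]
wrist_force: [-0.7, 0.3, -2.0]
opening: 0.0249
finger_force: 80.5
```

```bash
python3 o.py; python3 r.py t15
```

```text
25.1 [ 0.4774 -0.1282  0.2782] yaw_y 83.12 tilt [-0. -0.] q [-0.26  0.21 -0.49  0.87 -0.   -0.14] F [-0.7  0.3 -2. ] open 0.0249 80.5
[288 225] [487.2 -83.8] [39.7 69.6] -19.0
[118 217] [520.8 386.1] [39.6 34.2] 55.2
[119 192] [591.5 384.9] [36.3 63.1] -19.8
[138 185] [608.4 332.1] [30.6 50.6] -0.5
tab [175 250] [428.9 224.8] [16.1 24.1] 89.2
tab [170 149] [701.3 233.4] [19.1 27.7] 89.3
```

View pics/t15.png

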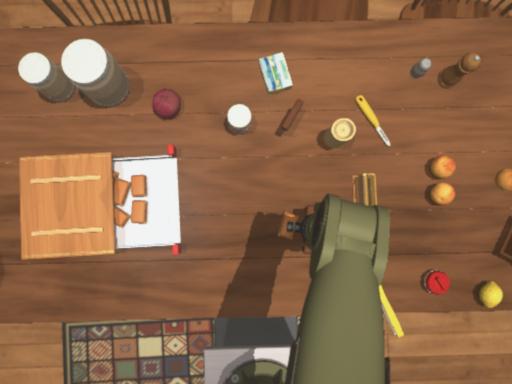

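The drawer holds the earlier rusks, and the blade stands behind the last one at (288,225). Now the final push.

Emit:
arm_command --rows "0 0 0 1 10 0 20;0 0 0 4 30 0 20;0 0 0 7 55 0 20;0 0 0 10 83 0 20;0 0 0 13 111 0 20"

```text
clock: 25.65
tool_pos: [0.491, -0.0154, 0.2791]
tcp_rot: [0.188, 3.134, 0.0]
wrist_force: [0.9, -0.3, -2.2]
opening: 0.0251
finger_force: 80.6
```

Emit:
arm_command --rows "0 0 0 3 28 0 20;0 0 0 7 56 0 20;0 0 0 10 84 0 20;0 0 0 13 112 0 20;0 0 0 17 140 0 20"

```text
clock: 26.15
tool_pos: [0.5075, 0.1251, 0.2791]
tcp_rot: [0.187, 3.134, 0.001]
wrist_force: [0.2, -1.4, -1.8]
opening: 0.0251
finger_force: 80.6
```

Emit:
arm_command --rows "0 0 0 3 28 2 20;0 0 0 6 56 2 20;0 0 0 10 84 2 20;0 0 0 13 112 2 20;0 0 0 16 140 2 20"

```text
clock: 26.65
tool_pos: [0.5233, 0.2652, 0.2811]
tcp_rot: [0.187, 3.135, 0.001]
wrist_force: [-0.6, -0.7, -0.7]
opening: 0.025
finger_force: 80.7
```

Emit:
arm_command --rows "0 0 0 3 20 0 20;0 0 0 5 36 0 20;0 0 0 5 43 0 20;0 0 0 5 43 0 20;0 0 0 5 43 0 20"

```text
clock: 27.15
tool_pos: [0.5282, 0.3055, 0.28]
tcp_rot: [-0.189, -3.136, 0.0]
wrist_force: [0.5, -0.0, -1.7]
opening: 0.0255
finger_force: 80.7
```

Emit:
arm_command --rows "0 0 0 0 -5 10 20;0 0 0 0 -5 50 20;0 0 2 0 -5 90 20;0 0 4 5 -50 115 20;0 0 6 10 -98 115 20"

```text
clock: 27.65
tool_pos: [0.5395, 0.2074, 0.4002]
tcp_rot: [0.018, 3.134, 0.005]
wrist_force: [1.3, -1.1, -1.7]
opening: 0.025
finger_force: 80.6
```

Emit:
arm_command --rows "0 0 0 0 -45 0 20;0 0 0 0 -90 0 20;0 0 0 0 -135 0 20;0 0 0 0 -180 0 20;0 0 0 0 -225 0 20"

```text
clock: 28.15
tool_pos: [0.5375, -0.0199, 0.396]
tcp_rot: [0.026, 3.14, -0.0]
wrist_force: [0.2, 0.2, -1.9]
opening: 0.0251
finger_force: 80.5
```

```bash
python3 o.py; python3 r.py t16
```

```text
28.15 [ 0.5375 -0.0199  0.396 ] yaw_y 89.05 tilt [ 0.001 -0.   ] q [-0.04  0.2  -0.21  1.15 -0.   -0.02] F [ 0.2  0.2 -1.9] open 0.0251 80.5
[137 212] [532.3 335.3] [24.7 59.4] -5.9
[124 210] [540.3 370.6] [34.4 57.4] -9.0
[119 188] [600.  383.5] [22.2 53.1] -0.2
[138 186] [607.1 332.1] [30.6 53.1] -0.5
tab [175 250] [428.9 224.8] [16.1 24.1] 89.2
tab [170 149] [701.3 233.4] [19.1 27.7] 89.3
```

View pics/t16.png

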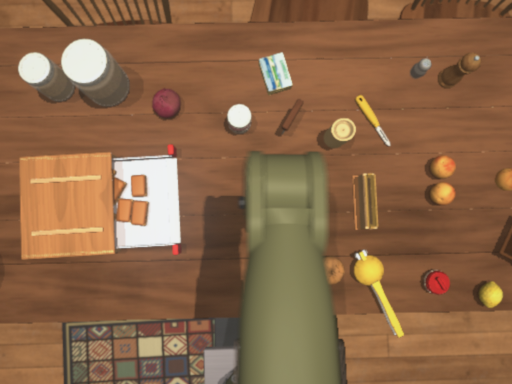

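All rusks are in the drawer: four show in front of the roof and two lie under it. Next I return to the sleeve.

Emit:
arm_command --rows "-0.3 -0.3 0 2 -46 0 20;-0.3 -0.3 0 4 -92 0 20;-0.3 -0.3 0 6 -138 0 20;-0.3 -0.3 0 8 -184 0 20;-0.3 -0.3 0 9 -230 0 20"

```text
clock: 28.7
tool_pos: [0.5465, -0.2496, 0.3959]
tcp_rot: [0.026, 3.135, -0.009]
wrist_force: [0.9, -0.1, -0.7]
opening: 0.0247
finger_force: 80.5
```

Emit:
arm_command --rows "0 0 0 1 -30 0 20;0 0 0 2 -48 0 20;0 0 0 2 -48 0 20;0 0 0 2 -48 0 20"

```text
clock: 29.1
tool_pos: [0.5491, -0.2948, 0.3951]
tcp_rot: [0.025, 3.136, -0.007]
wrist_force: [-0.4, -0.3, -1.2]
opening: 0.0253
finger_force: 80.5
```

```bash
python3 o.py
```

```text
29.1 [ 0.5491 -0.2948  0.3951] yaw_y 89.09 tilt [ 0.005 -0.004] q [-0.49  0.36 -0.01  1.2  -0.   -0.48] F [-0.4 -0.3 -1.2] open 0.0253 80.5
```

Emit:
arm_command --rows "0 0 0 0 -4 0 20;0 0 0 0 -4 -20 20;0 0 0 0 -4 -38 20;0 0 0 0 -4 -45 20;0 0 0 0 -4 -45 20"

```text
clock: 29.6
tool_pos: [0.5492, -0.298, 0.349]
tcp_rot: [0.022, 3.138, -0.006]
wrist_force: [-0.5, 0.6, -2.1]
opening: 0.0249
finger_force: 80.7
```

```bash
python3 o.py
python3 - <<'E'
from h import *
from rig import robot
t=robot.snapshot("scene");cv2.imwrite("pics/s17.png",cv2.resize(t["img"][100:200,280:400],None,fx=5,fy=5,interpolation=3)[:,:,::-1])
E
```

```text
29.6 [ 0.5492 -0.298   0.349 ] yaw_y 89.19 tilt [ 0.003 -0.004] q [-0.5   0.38 -0.08  1.11 -0.   -0.48] F [-0.5  0.6 -2.1] open 0.0249 80.7
```

View pics/s17.png

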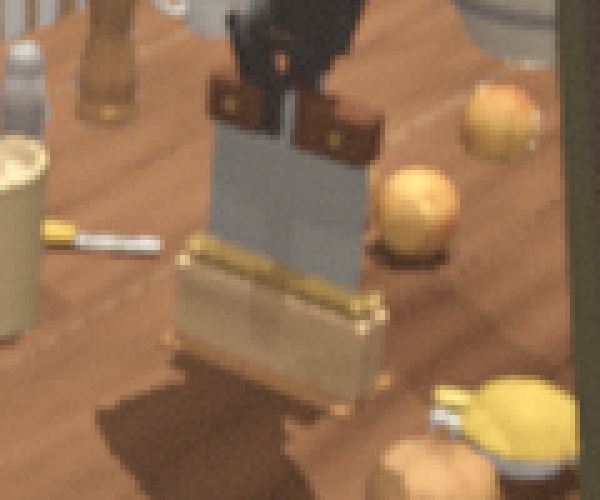

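The blade sits right over the brass mouth. I'll lower it slowly, watching the force.

Emit:
arm_command --rows "0 0 0 0 0 -8 20;0 0 0 0 0 -16 20;0 0 0 0 0 -24 20;0 0 0 0 0 -32 20;0 0 0 0 0 -32 20"

```text
clock: 30.15
tool_pos: [0.549, -0.2992, 0.3164]
tcp_rot: [0.024, 3.138, -0.008]
wrist_force: [-0.8, -1.0, -2.4]
opening: 0.025
finger_force: 80.6
```

```bash
python3 o.py
```

```text
30.15 [ 0.549  -0.2992  0.3164] yaw_y 89.12 tilt [ 0.003 -0.005] q [-0.5   0.4  -0.12  1.04 -0.   -0.48] F [-0.8 -1.  -2.4] open 0.025 80.6
```

In the slot without contact. Remaining travel is about 45 mm.

Emit:
arm_command --rows "0 0 0 0 0 -10 20;0 0 0 0 0 -20 20;0 0 0 0 0 -30 20;0 0 0 0 0 -38 20;0 0 0 0 0 -38 20"

```text
clock: 30.65
tool_pos: [0.5492, -0.2996, 0.2785]
tcp_rot: [0.024, 3.138, -0.01]
wrist_force: [-0.2, -5.0, -4.4]
opening: 0.0251
finger_force: 80.5
```

Emit:
arm_command --rows "0 0 0 0 0 -3 20;0 0 0 0 0 -6 20;0 0 0 0 0 -8 20;0 0 0 0 0 -8 20"

```text
clock: 31.05
tool_pos: [0.5497, -0.2996, 0.2724]
tcp_rot: [0.024, 3.135, -0.01]
wrist_force: [1.0, -6.1, -0.8]
opening: 0.025
finger_force: 81.1
```

```bash
python3 o.py
```

```text
31.05 [ 0.5497 -0.2996  0.2724] yaw_y 89.12 tilt [ 0.006 -0.007] q [-0.5   0.44 -0.18  0.94 -0.   -0.48] F [ 1.  -6.1 -0.8] open 0.025 81.1
```

Emit:
arm_command --rows "0 0 0 0 -1 -1 20;0 0 0 0 -1 -2 20;0 0 0 0 -1 -3 20;0 0 0 0 -1 -3 20"

```text
clock: 31.45
tool_pos: [0.5499, -0.3001, 0.2721]
tcp_rot: [0.024, 3.133, -0.009]
wrist_force: [-3.8, -1.3, 18.6]
opening: 0.0248
finger_force: 83.3
```

Emit:
arm_command --rows "0 0 0 0 0 0 35;0 0 0 0 0 0 55;0 0 0 0 0 0 60;0 0 0 0 0 40 60;0 0 0 0 0 85 60"

```text
clock: 31.95
tool_pos: [0.5485, -0.2993, 0.3521]
tcp_rot: [0.024, 3.141, -0.002]
wrist_force: [0.8, -0.7, 0.5]
opening: 0.06
finger_force: 0.0
```

Emit:
arm_command --rows "0 0 0 0 0 45 60;0 0 0 0 20 90 60;0 0 0 -10 60 95 60;0 0 0 -20 105 95 60;0 0 0 -30 150 95 60"

```text
clock: 32.45
tool_pos: [0.519, -0.1487, 0.4489]
tcp_rot: [0.026, 3.136, -0.006]
wrist_force: [0.4, 0.7, 0.4]
opening: 0.0604
finger_force: 0.0
```

```bash
python3 o.py
python3 - <<'E'
from h import *
from rig import robot
t=robot.snapshot("scene");u=robot.snapshot("top")
a=cv2.resize(t["img"][100:200,280:400],None,fx=3.3,fy=3.3);b=cv2.resize(u["img"][160:240,340:400],None,fx=4.125,fy=4.125)
cv2.imwrite("pics/s18.png",np.hstack([a[:330],b[:330]])[:,:,::-1])
E
```

```text
32.45 [ 0.519  -0.1487  0.4489] yaw_y 89.06 tilt [ 0.006 -0.004] q [-0.28  0.18 -0.12  1.27 -0.   -0.26] F [0.4 0.7 0.4] open 0.0604 0.0
```

View pics/s18.png

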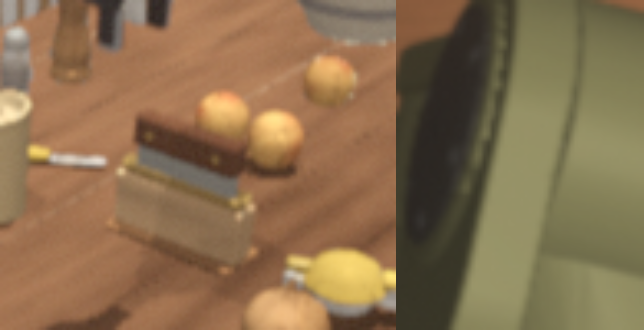

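The scraper stands on the bottom: 18 N contact at seated height, and the picture matches the start. Next I push the drawer shut by the near tab with closed fingers.

Emit:
arm_command --rows "0 0 0 -14 46 0 0;0 0 0 -28 92 0 0;0 0 0 -42 138 0 0;0 0 0 -56 184 0 0;0 0 0 -70 230 0 0" --force 30

```text
clock: 33.05
tool_pos: [0.4487, 0.0812, 0.4486]
tcp_rot: [0.025, 3.137, -0.007]
wrist_force: [1.5, -0.4, 0.5]
opening: 0.0001
finger_force: 0.0
```

Emit:
arm_command --rows "0 0 0 -10 30 -40 0;0 0 0 -19 54 -85 0;0 0 0 -19 54 -130 0;0 0 0 -19 54 -175 0;0 0 0 -19 54 -215 0"

```text
clock: 33.55
tool_pos: [0.4297, 0.1339, 0.2316]
tcp_rot: [0.023, 3.138, -0.008]
wrist_force: [1.3, 0.0, 0.4]
opening: -0.0002
finger_force: 0.0
```

Emit:
arm_command --rows "0 0 0 0 0 -25 0;0 0 0 0 0 -25 0;0 0 0 0 0 -25 0"

```text
clock: 33.85
tool_pos: [0.4305, 0.1337, 0.209]
tcp_rot: [0.025, 3.138, -0.008]
wrist_force: [0.2, 0.7, 0.9]
opening: -0.0
finger_force: 0.0
```

```bash
python3 o.py; python3 r.py t19
```

```text
33.85 [0.4305 0.1337 0.209 ] yaw_y 89.1 tilt [ 0.004 -0.005] q [ 0.3   0.22 -0.67  0.68 -0.01  0.32] F [0.2 0.7 0.9] open -0.0 0.0
[136 212] [532.7 336.2] [24. 60.] -8.6
[124 210] [540.3 370.3] [34.8 57.4] -9.0
[119 188] [600.1 383.5] [22.2 53.1] -0.2
[138 186] [607.1 332.1] [30.6 53.1] -0.5
tab [170 149] [701.3 233.4] [19.1 27.7] 89.3
```

Emit:
arm_command --rows "0 0 0 0 15 0 0;0 0 0 0 30 0 0;0 0 0 0 45 0 0;0 0 0 0 57 0 0;0 0 0 0 69 0 0"

```text
clock: 34.4
tool_pos: [0.4312, 0.2038, 0.2103]
tcp_rot: [0.024, 3.134, -0.006]
wrist_force: [-0.1, 0.8, -0.3]
opening: 0.0
finger_force: 0.0
```

Emit:
arm_command --rows "0 0 0 0 12 0 0;0 0 0 -1 24 0 0;0 0 0 -1 36 0 0;0 0 0 -2 48 0 0;0 0 0 -2 60 0 0"

```text
clock: 34.9
tool_pos: [0.4291, 0.2623, 0.2098]
tcp_rot: [0.026, 3.133, -0.015]
wrist_force: [2.0, -8.2, 6.6]
opening: 0.0001
finger_force: 4.5
```

Emit:
arm_command --rows "0 0 0 0 12 0 0;0 0 0 -1 24 0 0;0 0 0 -1 36 0 0;0 0 0 -2 46 0 0;0 0 0 -2 54 0 0"

```text
clock: 35.4
tool_pos: [0.4272, 0.3164, 0.2097]
tcp_rot: [0.026, 3.133, -0.015]
wrist_force: [2.3, -8.7, 4.7]
opening: -0.0
finger_force: 4.3
```

```bash
python3 o.py; python3 r.py t20
```

```text
35.4 [0.4272 0.3164 0.2097] yaw_y 89.06 tilt [ 0.008 -0.009] q [ 0.64  0.35 -0.48  0.74 -0.01  0.66] F [ 2.3 -8.7  4.7] open -0.0 4.3
tab [132 151] [698.3 339.5] [24.5 27.8] 89.6
```

Emit:
arm_command --rows "0 0 0 0 5 0 0;0 0 0 0 10 0 0;0 0 0 0 13 0 0;0 0 0 0 15 0 0;0 0 0 0 15 0 0"

```text
clock: 35.95
tool_pos: [0.4268, 0.3311, 0.2095]
tcp_rot: [0.025, 3.134, -0.013]
wrist_force: [0.7, -6.7, 4.6]
opening: 0.0
finger_force: 3.3
```

Emit:
arm_command --rows "0 0 0 0 1 0 0;0 0 0 0 2 0 0;0 0 0 0 3 0 0;0 0 0 0 4 0 0;0 0 0 0 4 0 0"

```text
clock: 36.45
tool_pos: [0.4267, 0.3348, 0.2095]
tcp_rot: [0.026, 3.135, -0.014]
wrist_force: [1.1, -7.1, 4.9]
opening: -0.0002
finger_force: 3.8
```

Emit:
arm_command --rows "0 0 0 0 1 0 0;0 0 0 0 2 0 0;0 0 0 0 3 0 0;0 0 0 0 3 0 0"

```text
clock: 36.85
tool_pos: [0.4266, 0.3359, 0.2095]
tcp_rot: [0.027, 3.134, -0.023]
wrist_force: [1.5, -17.4, 12.2]
opening: -0.0
finger_force: 8.5
```

Emit:
arm_command --rows "0 0 0 0 1 0 0;0 0 0 0 2 0 0;0 0 0 0 3 0 0;0 0 0 0 3 0 0"

```text
clock: 37.25
tool_pos: [0.4264, 0.337, 0.2095]
tcp_rot: [0.029, 3.133, -0.031]
wrist_force: [1.4, -26.3, 17.8]
opening: -0.0
finger_force: 13.3
```

```bash
python3 o.py; python3 r.py t21
```

```text
37.25 [0.4264 0.337  0.2095] yaw_y 88.92 tilt [ 0.008 -0.02 ] q [ 0.67  0.37 -0.45  0.76 -0.02  0.69] F [  1.4 -26.3  17.8] open -0.0 13.3
tab [125 152] [694.6 357.2] [27.2 30.7] 89.7
```

Force climbs against the stop and the far tab is back at its starting pixel, so the drawer is shut. I'll retreat and take a final look.

Emit:
arm_command --rows "0 0 0 0 -20 0 0;0 0 0 0 -55 0 0;0 0 0 0 -60 45 0;0 0 0 0 -60 95 0;0 0 0 0 -60 145 0"

```text
clock: 37.8
tool_pos: [0.426, 0.2812, 0.3557]
tcp_rot: [0.025, 3.137, -0.008]
wrist_force: [1.5, 0.9, -0.1]
opening: 0.0001
finger_force: 0.0
```

Emit:
arm_command --rows "0 0 0 0 -45 40 0;0 0 0 0 -90 60 0;0 0 0 0 -135 60 0;0 0 0 0 -180 60 0;0 0 0 0 -180 60 0"

```text
clock: 38.3
tool_pos: [0.426, 0.0976, 0.4149]
tcp_rot: [0.035, 3.135, -0.01]
wrist_force: [-0.2, 0.0, -0.1]
opening: -0.0
finger_force: 0.0
```

```bash
python3 o.py; python3 r.py t22;python3 - <<'E'
from rig import robot
import cv2
cv2.imwrite("pics/s22.png",robot.snapshot("scene")["img"][:,:,::-1])
E
```

```text
38.3 [0.426  0.0976 0.4149] yaw_y 88.73 tilt [ 0.007 -0.006] q [ 0.23 -0.   -0.4   1.17 -0.01  0.25] F [-0.2  0.  -0.1] open -0.0 0.0
tab [129 252] [425.2 348.9] [26.1 28.2] 11.0
tab [125 152] [694.6 357.2] [27.2 30.7] 89.7
```

View pics/s22.png

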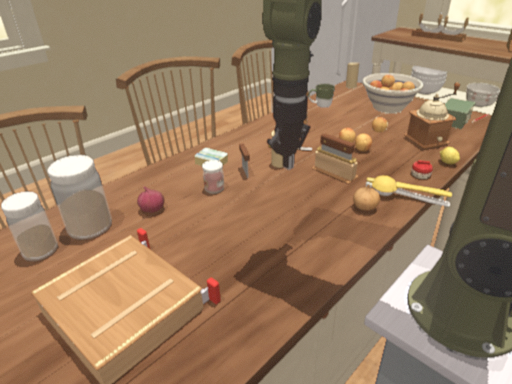

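```bash
python3 -c "
from rig import robot
print(robot.hand_in())"
```

```text
the job is handed in; nothing more can be done
None
```

The job is handed in, in the order asked: all six rusks were swept into the drawer with the scraper, the scraper stands on the bottom of its sleeve, and the drawer is shut. The onion, jar and candle were left where they were; no verdict came back from the hand-in.

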